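Press a brass sleeve into the V-blocks for gauging

TASK

Take the brass sleeve from the stock rack, carry it over without dropping it, and seat it in the pair of V-blocks, level, resting on both sloping sides of both blocks, with its two ends sticking out past the blocks. Then keep it pressed down firmly there, with a push of about 15 N and never hard (no more than 50 N), so that it can be gauged: finish while still holding it pressed down, do not let go. Leave the steel sleeve, spray can, grease jar and wrench where they are.

Things in the scene. Friction and masses are not known exactly. Their poses are not given: they have to be found in the camera images.
- brass_sleeve_center (a point): centre of the brass-coloured sleeve, the one to seat: a cylinder 30 mm in diameter and 140 mm long, about 0.3 kg. Its x axis runs along the cylinder. At the start it lies level across the rack, its axis 55 mm above the table, in either of the rack's two places, 100 mm from the steel sleeve (between axes). The middle 70 mm of its length is free for fingers on both sides and below down to the rack's base board, 10 mm above the table
- steel_sleeve_center (a point): centre of the grey steel sleeve of the same size, lying parallel to the brass one in the rack's other place; to be left alone
- rack: fixed stock rack: plywood base board 130 x 190 x 10 mm with two brown cross bars 94 mm apart (each 16 mm wide, top 40 mm, small stops up to 48 mm above the table); origin on the table under its centre, x along the sleeves, y across them (the places are at y = +50 and -50 mm)
- fixture: fixed fixture: dark steel base plate 170 x 90 x 12 mm with two blue V-blocks, each 30 mm long (along x) and 64 mm wide, 53 mm tall, centred at x = -45 and +45 mm, so there is a free gap of 60 mm between them for fingers, down to the base plate; 90 degree V with its line along x; origin on the table under the fixture's centre
- vee_axis (a point): point midway between the two V-blocks, 58 mm above the table, where the centre of a fully seated 30 mm sleeve lies; x runs along the V. The sleeve reaches 10 mm past each block when centred here
- vee_left: the two bright steel strips (each 30 x 22 x 6 mm) that form the sloping V side on the fixture's +y side, one on each block; origin midway between the strips
- vee_right: the same on the fixture's -y side
- spray_can_center (a point): centre of a red-labelled spray can, 58 mm in diameter, 105 mm tall, standing on the table; bystander
- grease_jar_center (a point): centre of a jar with yellow label and black lid, 68 mm in diameter, 75 mm tall, standing on the table; bystander
- wrench_grip (a point): grip of a steel wrench 170 mm long lying flat on the table beyond the work; bystander
Not all that is in view belongs to the job. Of the things like the part that bears brass_sleeve_center, leave any that is turquoise; of the rest the larger one is meant. Leave any purple look-alike of the fixture alone.

How it is judged:
On the way:
1. the brass sleeve is lifted clear of the rack in the fingers (height (world z) of brass_sleeve_center above 0.08 m and contact force between the fingers and brass_sleeve above 1 N), for 0.1 s.
At the end, for the whole second after the job is handed in: Brass sleeve within 9 mm along the V, 2 mm sideways, +2/-3 mm in height of the seated point, parallel to the V within 0.03 rad, at rest; each of the two V sides carries over 1.5 N, both together over 9 N (pressed, not just resting), and the fingers are still on it (x of brass_sleeve_center in the frame of vee_axis between -0.009 and 0.009 m and y of brass_sleeve_center in the frame of vee_axis between -0.002 and 0.002 m and z of brass_sleeve_center in the frame of vee_axis between -0.003 and 0.002 m and angle between the x axis of brass_sleeve_center and the x axis of vee_axis, either way round below 0.03 rad and contact force between brass_sleeve and vee_left above 1.5 N and contact force between brass_sleeve and vee_right above 1.5 N and contact force between brass_sleeve and fixture above 9 N and contact force between the fingers and brass_sleeve above 2 N and linear speed of brass_sleeve below 0.01 m/s); the arm keeps its last pose, push and grip.
It fails at once if the sleeve was pressed or struck into the V with more than about 50 N (80 N summed over the sloping sides) (contact force between brass_sleeve and fixture above 80 N).
It fails at once if the brass sleeve was dropped: in the air with no finger on it (height (world z) of brass_sleeve_center above 0.075 m and contact force between the fingers and brass_sleeve below 0.05 N).
It fails at once if the steel sleeve was moved by more than 20 mm (distance of steel_sleeve_center from where it was at the start of the episode above 0.02 m).
It fails at once if the spray can, grease jar or wrench was moved by more than 20 mm (distance of any of spray_can_center, grease_jar_center, wrench_grip from where it was at the start of the episode above 0.02 m).
It also fails if it takes over 42 s, if anything falls off the work surface, if the arm or the gripper's body presses on something with over 40 N, if the wrist force passes 120 N, or if a joint passes its speed limit or range.

ROBOT

A 6-joint arm with a two-finger parallel gripper is mounted at the origin on the work surface. World frame = base frame: x ahead of the robot, y to its left, z up, the work surface at z = 0. Lengths are in m, angles in rad, forces in N, time in s.
With the tool pointing down it reaches from about 0.35 to 0.975 m from the base axis. Payload 4.9 kg.
Tool frame: the origin (TCP) lies at the very end of the fingers, on their centre line; the grasp point (between the pads) lies 19 mm behind it (manip.grasp_offset is the distance from the TCP to the grasp point, in m); z points along the fingers, y is the line along which they close (so a half turn about z gives the same grasp; the last joint's range is limited). The gripper opens to 85 mm and grips with 20 to 120 N. Pads are 22 mm wide; open, the fingers measure 114 mm over their backs; the gripper's body (76 mm by 85 mm) begins 54 mm behind the grasp point. The pads swing forward as they close: fully open they stand 13 mm farther back than shut.
Start: joints at [1.053, 0.053, 1.613, -0, 1.476, -0.119], TCP at [0.243, 0.576, 0.231] pointing down, gripper open.
Joint ranges: [-3.01, 3.01], [-1.01, 2.22], [0.06, 2.58], [-1.02, 4.17], [0.09, 2.62], [-3.14, 3.14]. Speed limits (rad/s): [2.57, 2.57, 3.14, 3.14, 3.14, 3.14].

INTERFACE

Orientations are given as a unit quaternion [w, x, y, z].
In Python, from plant import manip, eyes, job_done, models gives the robot as it stands.
- The arm moves only by the tool servo_tool, never from a script. Its argument "motion" is one flat list of numbers, 5 for each row, row after row: the opening, from -1 (shut) to 1 (fully open), then the shift along the tool's x, y, z normalised to -1 to 1, where 1 is 120 mm, then the turn about the tool's z normalised to -1 to 1, where 1 is 45 degrees. A call has 1 to 5 rows; each row is the pose to reach, as a shift and turn from the pose commanded when the call began, along the tool's axes at that moment; what a row does not reach only later rows make up. A row lasts 1/8 s, in which the tool goes at most 62.5 mm and 10.7 degrees, less where a joint would pass 70% of its speed; a pose out of reach is approached as far as the arm can. A call with a number of a shift or a turn outside -1 to 1 is refused whole. A call with a gripper value outside its range is refused whole. The fingers move at their own pace and stop on an object; the grip force is fixed at half the most. Time passes only in rows, so rows that repeat a pose let the fingers close. It gives the time, the measured TCP pose, the force, the opening and the grip force at its end, in the units of the state.
- manip.state(): the state, without advancing time (a new reading comes with each control period).
- eyes.grab_frame(name): name is "scene" or "top" or "wrist"; returns (picture, depth): 420x560x3 uint8, red, green, blue; 420x560 float32, m along the optical axis (not along the pixel's ray), 0 where there is no reading.
- eyes.camera_params(name): a dict with "fov_y" (degrees; the focal length in pixels is half the picture's height over the tangent of half this angle, whatever the lens; pixels are square), "cx", "cy" (the principal point, pixels), "D" ([k1, k2, p1, p2, k3] as OpenCV has them; the pictures are not rectified), "pose" (4x4, takes a point from camera to world coordinates); the wrist camera has in their place "T_tool_cam" (4x4, takes a point from camera to tool coordinates, whose origin is the TCP and whose axes are the flange's). Camera axes: x right, y up, looking along -z (the intrinsics and any distortion apply to the point x, -y, -z); pixel columns grow to the right and rows downward; lengths in m; the calibration is good to about 2 mm. A picture is of the moment at which its call begins: read the wrist's pose just before it. camera_params takes no time and is no camera call.
- job_done(): hands the job in; it is judged then, once.
Trained networks look in the newest picture that a camera, given by its name, has taken for a name from the list of things; names that differ only in an ending like _2 or _b are one class to them, and where a whole thing is asked for, a point or a joint stands for the part that bears it (a point fixed in the world has none). Each returns a list of dicts, best first, with "p" (0 to 1); they miss things now and then, are a little off and sometimes report something else, mostly with a low value. They report only what shows in the picture. A call takes as long as a camera call. They do not tell look-alikes from the thing itself.
- models.regions_of(camera, label): "mask" (420x560 bool, what is visible of it) and "pixel" ([column, row] in pixels, amid what is visible of it).
The state is a dict: "time": time; "joint_pos": joint angles; "joint_vel": joint speeds; "joint_efforts": joint torques, N m; "tool_pos": TCP position; "tool_rot": TCP orientation; "contact_force": force on the tool from outside, world axes, zero at the start; "ft_torque": the same for the moment, N m; "gripper_width": opening from 0.0 (shut) to 1.0 (fully open); "grasp_force": force on a finger pad.
Only numpy, scipy, OpenCV 4.12 (cv2) and the standard library are available. Lean on these libraries where they do the work, as an engineer would, in place of code of your own. Each camera call takes 0.05 s, during which the arm holds its last target. There are 200 camera calls.

## Working session

There is one attempt and no reset: what is moved stays moved. The work goes in short steps, Python scripts to look and compute and a tool call to move; the robot and the scene stay as the last step left them, time stands still between calls to the robot, and variables do not carry over. Pictures are saved under pics/ and viewed, at most 10 in all, crops included, and the job is handed in when it is done.

Besides the shell and the picture viewer there is one more tool, called by a JSON object that holds its "op" and its "data". servo_tool: Moves the arm, as the interface text tells. Its arguments: {"type":"object","properties":{"motion":{"type":"array","items":{"type":"number","minimum":-1,"maximum":1}}},"required":["motion"]}

```bash
mkdir -p pics
cat > h.py <<'E'
import numpy as np, cv2
from plant import manip, eyes, models
from scipy.spatial.transform import Rotation as R
def T_tool(s):
    T=np.eye(4); q=s["tool_rot"]; T[:3,:3]=R.from_quat([q[1],q[2],q[3],q[0]]).as_matrix(); T[:3,3]=s["tool_pos"]; return T
def grab(name):
    s=manip.state(); p=eyes.camera_params(name); im,d=eyes.grab_frame(name)
    P=np.array(p["pose"]) if "pose" in p else T_tool(s)@np.array(p["T_tool_cam"])
    return im,d,p,P
def cloud(d,p,P,mask=None):
    f=d.shape[0]/2/np.tan(np.radians(p["fov_y"])/2)
    K=np.array([[f,0,p["cx"]],[0,f,p["cy"]],[0,0,1.]])
    m=d>0
    if mask is not None: m&=mask
    v,u=np.nonzero(m); z=d[v,u]
    n=cv2.undistortPoints(np.stack([u,v],1).astype(float)[:,None],K,np.array(p["D"],float))[:,0]
    X=np.stack([n[:,0]*z,-n[:,1]*z,-z],1)
    return X@P[:3,:3].T+P[:3,3],u,v
E
python3 - <<'E'
from h import *
for c in ["scene","top"]:
    im,d,p,P=grab(c); cv2.imwrite(f"pics/{c}.png",im[:,:,::-1])
    for l in ["brass_sleeve_center","steel_sleeve_center","rack","fixture","vee_left","vee_right","spray_can_center","grease_jar_center","wrench_grip"]:
        for r in models.regions_of(c,l):
            X,u,v=cloud(d,p,P,r["mask"])
            if len(X): print(c,l,round(r["p"],2),np.round(r["pixel"]),len(X),np.median(X,0).round(3),np.percentile(X[:,2],97).round(3), np.median(im[r["mask"]],0))
E
```

```text
scene brass_sleeve_center 0.8 [246. 215.] 285 [ 0.477 -0.036  0.019] 0.024 [133. 105.  53.]
scene brass_sleeve_center 0.74 [237. 168.] 504 [0.347 0.068 0.026] 0.032 [23. 98. 96.]
scene brass_sleeve_center 0.65 [157. 357.] 1168 [ 0.613 -0.427  0.074] 0.077 [26. 26. 26.]
scene steel_sleeve_center 0.55 [317. 163.] 533 [0.523 0.205 0.065] 0.071 [112. 115. 116.]
scene rack 0.95 [300. 193.] 1630 [0.53  0.13  0.011] 0.047 [94. 79. 59.]
scene fixture 0.81 [220. 271.] 2462 [ 0.545 -0.203  0.013] 0.054 [57. 59. 64.]
scene fixture 0.8 [266. 357.] 3413 [ 0.764 -0.268  0.013] 0.054 [ 83.  43. 107.]
scene fixture 0.71 [209. 258.] 196 [ 0.508 -0.187  0.047] 0.054 [118. 121. 122.]
scene vee_left 0.78 [230. 269.] 217 [ 0.571 -0.186  0.047] 0.054 [117. 120. 121.]
scene vee_right 0.81 [251. 343.] 258 [ 0.755 -0.274  0.048] 0.055 [87.  89.  90.5]
scene vee_right 0.67 [222. 273.] 179 [ 0.572 -0.208  0.048] 0.055 [83.5 86.  89. ]
scene spray_can_center 0.75 [395. 144.] 747 [0.642 0.398 0.075] 0.107 [88. 88. 86.]
scene grease_jar_center 0.7 [156. 357.] 1134 [ 0.613 -0.427  0.074] 0.077 [26. 26. 26.]
scene 
[... 797 characters left out ...]
.208  0.047] 0.058 [135. 137. 141.]
top vee_left 0.58 [370. 151.] 102 [ 0.731 -0.253  0.049] 0.057 [153.  153.5 161.5]
top vee_left 0.48 [350. 202.] 73 [ 0.568 -0.188  0.049] 0.056 [157. 159. 163.]
top vee_right 0.64 [359. 201.] 136 [ 0.54  -0.209  0.047] 0.058 [135. 137. 141.]
top vee_right 0.51 [376. 128.] 149 [ 0.791 -0.273  0.048] 0.057 [135. 136. 141.]
top spray_can_center 0.79 [146. 187.] 414 [0.63  0.404 0.103] 0.11 [217. 220. 220.]
top grease_jar_center 0.92 [427. 189.] 518 [ 0.597 -0.418  0.073] 0.08 [62. 61. 61.]
top grease_jar_center 0.43 [353. 226.] 109 [ 0.505 -0.188  0.049] 0.057 [154. 156. 163.]
top wrench_grip 0.62 [297. 146.] 302 [ 0.762 -0.042  0.008] 0.013 [211. 213. 219.]
```

```bash
ls pics
```

```text
scene.png
top.png
```

View pics/top.png

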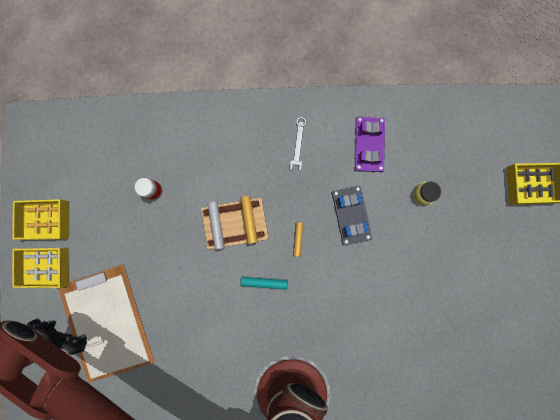

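View pics/scene.png

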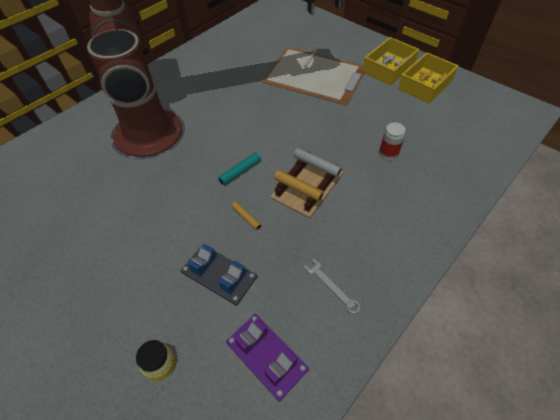

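Three brass candidates: in the rack (top view 249,219), a smaller one on the table (297,240) and a turquoise one (266,281). The rack one fits because it is the larger of the non-turquoise ones and sits at the right height. Of the two fixtures, the one with blue blocks (352,215) is meant, not the purple one (370,146). I'll confirm with a crop.

Run:
```python
from h import *
im,d,p,P=grab("top"); cv2.imwrite("pics/crop.png",cv2.resize(im[170:300,190:390],None,fx=4,fy=4,interpolation=cv2.INTER_CUBIC)[:,:,::-1])
def axis(X):
    c=X[:,:2].mean(0); w,V=np.linalg.eigh(np.cov((X[:,:2]-c).T)); a=V[:,1]; t=(X[:,:2]-c)@a; s=(X[:,:2]-c)@V[:,0]
    mid=(np.percentile(t,1)+np.percentile(t,99))/2
    return (c+a*mid).round(4), round(np.degrees(np.arctan2(a[1],a[0]))%180,1), np.ptp(np.percentile(t,[1,99])).round(3),np.ptp(np.percentile(s,[1,99])).round(3)
for r in models.regions_of("top","brass_sleeve_center"):
    print("brass",r["pixel"],axis(cloud(d,p,P,r["mask"])[0]))
X,u,v=cloud(d,p,P)
# fixture region: points above plate
for n,c,rad in (("fix",(.539,-.197),.13),("rack",(.525,.16),.15)):
    m=(np.hypot(X[:,0]-c[0],X[:,1]-c[1])<rad)&(X[:,2]>.006)
    print(n,m.sum(),axis(X[m])); q=X[m&(X[:,2]>.03)]; print("hi",axis(q))
s=manip.state(); print(s["tool_pos"],s["tool_rot"],T_tool(s)[:3,:3].round(3)); print(np.round(eyes.camera_params("wrist")["T_tool_cam"],3), eyes.camera_params("wrist")["fov_y"])
```

```text
brass [261.7, 281.1] (array([0.3435, 0.0742]), np.float64(84.8), np.float64(0.136), np.float64(0.03))
brass [298.4, 240.1] (array([ 0.4692, -0.0315]), np.float64(174.2), np.float64(0.1), np.float64(0.021))
brass [250.8, 222.9] (array([0.5307, 0.1122]), np.float64(7.5), np.float64(0.137), np.float64(0.031))
fix 1776 (array([ 0.5296, -0.1986]), np.float64(9.4), np.float64(0.188), np.float64(0.185))
hi (array([ 0.5383, -0.1978]), np.float64(10.3), np.float64(0.119), np.float64(0.064))
rack 2804 (array([0.5242, 0.1626]), np.float64(98.6), np.float64(0.19), np.float64(0.202))
hi (array([0.5237, 0.1627]), np.float64(96.7), np.float64(0.163), np.float64(0.136))
[0.24268733 0.57593455 0.231312  ] [ 1.34706839e-06  1.98082221e-01  9.80185408e-01 -1.30692854e-05] [[-0.922  0.388 -0.   ]
 [ 0.388  0.922 -0.   ]
 [-0.    -0.    -1.   ]]
[[ 0.     0.962  0.275  0.07 ]
 [ 1.    -0.     0.    -0.   ]
 [ 0.     0.275 -0.962 -0.141]
 [ 0.     0.     0.     1.   ]] 63.52469617516887
```

View pics/crop.png

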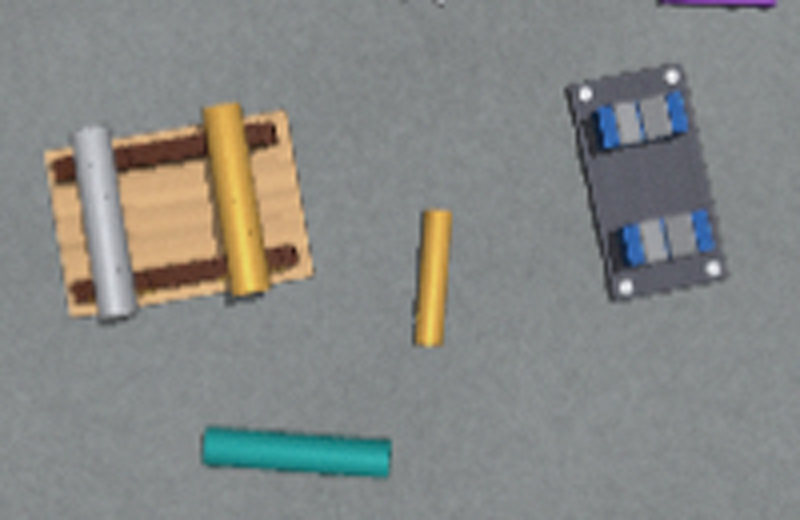

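The crop confirms it: the brass sleeve is in the rack at crop (237,200), the thinner look-alike is at (433,280), and the blue-block fixture is at (650,185). Moving over the sleeve.

{"op": "servo_tool", "data": {"motion": [1,-0.35,-0.25,0,0,1,-0.7,-0.5,0,0,1,-0.93,-0.66,0,0]}}

```text
time: 1.48
tool_pos: [0.3156, 0.4581, 0.2314]
tool_rot: [0.0, 0.198, 0.98, 0.0]
contact_force: [0.1, -0.4, -0.5]
gripper_width: 1.0
grasp_force: 0.0
```

{"op": "servo_tool", "data": {"motion": [1,-0.35,-0.25,0,0,1,-0.7,-0.5,0,0,1,-0.93,-0.66,0,0]}}

```text
time: 1.85
tool_pos: [0.3878, 0.3416, 0.2315]
tool_rot: [0.0, 0.199, 0.98, 0.0]
contact_force: [0.6, -0.0, -0.3]
gripper_width: 1.001
grasp_force: 0.0
```

{"op": "servo_tool", "data": {"motion": [1,-0.35,-0.25,0,0,1,-0.7,-0.5,0,0,1,-0.93,-0.66,0,0]}}

```text
time: 2.22
tool_pos: [0.4599, 0.2251, 0.2315]
tool_rot: [0.0, 0.199, 0.98, 0.0]
contact_force: [-0.3, 1.4, -0.0]
gripper_width: 1.005
grasp_force: 0.0
```

{"op": "servo_tool", "data": {"motion": [1,-0.35,-0.25,0,-0.22,1,-0.7,-0.5,0,-0.44,1,-0.93,-0.66,0,-0.67,1,-0.93,-0.66,0,-0.67]}}

```text
time: 2.72
tool_pos: [0.5319, 0.1089, 0.2313]
tool_rot: [-0.0, -0.062, 0.998, -0.0]
contact_force: [-0.4, -0.2, -0.5]
gripper_width: 1.002
grasp_force: 0.0
```

```bash
cat >> h.py <<'E'
def axis(X):
    c=X[:,:2].mean(0); w,V=np.linalg.eigh(np.cov((X[:,:2]-c).T)); a=V[:,1]; t=(X[:,:2]-c)@a; s=(X[:,:2]-c)@V[:,0]
    e=np.percentile(t,[.5,99.5]);g=np.percentile(s,[.5,99.5])
    return (c+a*e.mean()+V[:,0]*g.mean()).round(4), round((np.degrees(np.arctan2(a[1],a[0]))+90)%180-90,2), np.ptp(e).round(3),np.ptp(g).round(3),np.percentile(X[:,2],[50,98]).round(4)
E
python3 - <<'E'
from h import *
im,d,p,P=grab("wrist"); cv2.imwrite("pics/w1.png",im[:,:,::-1])
for r in models.regions_of("wrist","brass_sleeve_center"):
    X,u,v=cloud(d,p,P,r["mask"]); print(r["p"],r["pixel"],axis(X),len(X)); 
    a=axis(X); th=np.radians(a[1]); n=np.array([-np.sin(th),np.cos(th)]);
    # cylinder fit, cross section
    from scipy.optimize import least_squares
    f=lambda q:np.hypot((X[:,:2]-a[0])@n-q[0],X[:,2]-q[1])-.015
    q=least_squares(f,[0,.055],loss='soft_l1',f_scale=.001).x; print("cyl offset",q, (a[0]+n*q[0]).round(4))
Z,u,v=cloud(d,p,P); print("plane z", np.histogram(Z[:,2],bins=np.arange(-.006,.02,.002)))
E
```

```text
0.94 [326.6, 2.2] (array([0.3585, 0.1215]), np.float64(88.29), np.float64(0.044), np.float64(0.007), array([0.0192, 0.025 ])) 371
cyl offset [0.01309087 0.01412812] [0.3454 0.1219]
0.86 [154.4, 101.7] (array([ 0.4697, -0.0339]), np.float64(-5.4), np.float64(0.104), np.float64(0.028), array([0.0186, 0.0215])) 2411
cyl offset [0.00047722 0.00535353] [ 0.4697 -0.0334]
0.8 [284.6, 183.6] (array([0.5316, 0.1122]), np.float64(7.95), np.float64(0.137), np.float64(0.03), array([0.0665, 0.0694])) 4523
cyl offset [0.00064527 0.05337088] [0.5315 0.1128]
plane z (array([    30,  23756, 117058,   9631,    337,    340,   2073,   7761,
         4473,    788,    565,    690]), array([-0.006, -0.004, -0.002,  0.   ,  0.002,  0.004,  0.006,  0.008,
        0.01 ,  0.012,  0.014,  0.016,  0.018]))
```

View pics/w1.png

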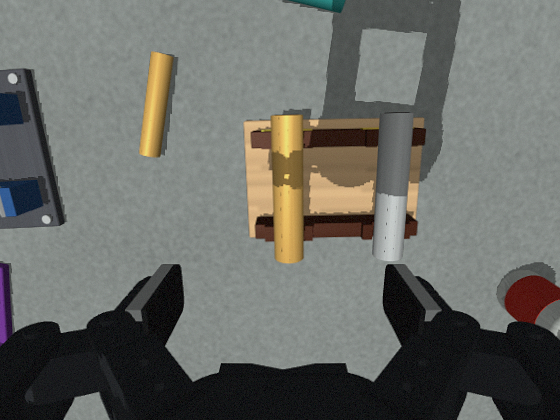

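The wrist view shows the brass sleeve at columns 275–303, rows 115–262, and the steel one at column ~393. The position agrees with the top view (0.5315, 0.1128, 8°). Descending.

{"op": "servo_tool", "data": {"motion": [1,0,0.017,0.3,-0.02,1,0,0.033,0.7,-0.02,1,0,0.033,1,-0.02,1,0,0.033,1,-0.02]}}

```text
time: 3.32
tool_pos: [0.5272, 0.1156, 0.1078]
tool_rot: [-0.004, -0.072, 0.997, 0.0]
contact_force: [-0.2, 0.5, 0.0]
gripper_width: 1.001
grasp_force: 0.0
```

{"op": "servo_tool", "data": {"motion": [1,0,0,0.2,0,1,0,0,0.4,0,1,0,0,0.55,0,1,0,0,0.64,0,1,0,0,0.64,0]}}

```text
time: 3.95
tool_pos: [0.5304, 0.1147, 0.0344]
tool_rot: [-0.0, -0.072, 0.997, 0.0]
contact_force: [0.3, 0.1, -0.5]
gripper_width: 1.0
grasp_force: 0.0
```

Run:
```python
from h import *
im,d,p,P=grab("wrist"); cv2.imwrite("pics/w2.png",im[:,:,::-1])
```

```text
(no output)
```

View pics/w2.png

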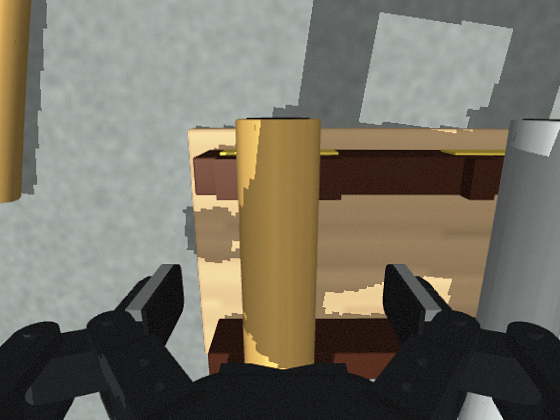

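The sleeve (columns 240–320) lies midway between the open pads (182 and 385), clear of the steel sleeve. Closing.

{"op": "servo_tool", "data": {"motion": [-0.1,0,-0.015,0,0,-0.5,0,-0.015,0,0,-1,0,-0.015,0,0,-1,0,-0.015,0,0,-1,0,-0.015,0,0]}}

```text
time: 4.62
tool_pos: [0.5312, 0.1128, 0.0351]
tool_rot: [0.0, -0.072, 0.997, -0.0]
contact_force: [-1.9, 0.6, 3.7]
gripper_width: 0.331
grasp_force: 59.1
```

{"op": "servo_tool", "data": {"motion": [-1,0,0,0,0,-1,0,0,0,0,-1,0,0,0,0]}}

```text
time: 5.0
tool_pos: [0.5312, 0.1128, 0.0351]
tool_rot: [0.0, -0.071, 0.997, -0.0]
contact_force: [-0.7, 0.6, 5.3]
gripper_width: 0.337
grasp_force: 59.2
```

{"op": "servo_tool", "data": {"motion": [-1,0,0,-0.1,0,-1,0,0,-0.3,0,-1,0,0,-0.6,0,-1,0,0,-0.85,0,-1,0,0,-1,0]}}

```text
time: 5.62
tool_pos: [0.5308, 0.1129, 0.1557]
tool_rot: [0.0, -0.072, 0.997, 0.0]
contact_force: [0.1, 0.5, -3.1]
gripper_width: 0.331
grasp_force: 59.4
```

{"op": "servo_tool", "data": {"motion": [-1,0,0,-0.2,0,-1,0,0,-0.4,0,-1,0,0,-0.5,0,-1,0,0,-0.5,0]}}

```text
time: 6.12
tool_pos: [0.5309, 0.1128, 0.2147]
tool_rot: [0.0, -0.072, 0.997, -0.0]
contact_force: [-0.3, 0.3, -3.3]
gripper_width: 0.331
grasp_force: 59.4
```

Run:
```python
from h import *
s=manip.state(); T=T_tool(s); print(T.round(4), s["contact_force"],s["ft_torque"],s["grasp_force"])
im,d,p,P=grab("wrist"); cv2.imwrite("pics/w3.png",im[:,:,::-1])
# cylinder in tool frame
for r in models.regions_of("wrist","brass_sleeve_center"):
    X,u,v=cloud(d,p,P,r["mask"]); print(r["p"],r["pixel"],axis(X),len(X))
# scene/top too: fixture axis by V strips
for c in ["top","scene"]:
    im,d,p,P=grab(c)
    for r in models.regions_of(c,"brass_sleeve_center"):
        X,u,v=cloud(d,p,P,r["mask"]); print(c,r["p"],axis(X))
```

```text
[[-9.898e-01 -1.426e-01  6.000e-04  5.309e-01]
 [-1.426e-01  9.898e-01  0.000e+00  1.128e-01]
 [-6.000e-04 -1.000e-04 -1.000e+00  2.147e-01]
 [ 0.000e+00  0.000e+00  0.000e+00  1.000e+00]] [-0.34797161  0.3336611  -3.34893133] [-0.04676091  0.06265562  0.02865899] 59.44693386554718
0.98 [147.4, 100.1] (array([ 0.4713, -0.0311]), np.float64(-6.18), np.float64(0.1), np.float64(0.021), array([0.0188, 0.0216])) 2547
0.76 [281.7, 233.8] (array([0.51  , 0.1097]), np.float64(7.91), np.float64(0.095), np.float64(0.029), array([0.2463, 0.2487])) 19157
0.51 [332.3, 0.0] (array([0.36  , 0.1286]), np.float64(88.32), np.float64(0.028), np.float64(0.004), array([0.0174, 0.0231])) 177
top 0.79 (array([0.34  , 0.0452]), np.float64(88.04), np.float64(0.081), np.float64(0.03), array([0.0284, 0.0338]))
top 0.66 (array([0.4797, 0.108 ]), np.float64(-0.56), np.float64(0.036), np.float64(0.022), array([0.2473, 0.2526]))
top 0.58 (array([ 0.4703, -0.0328]), np.float64(-5.17), np.float64(0.098), np.float64(0.018), array([0.0214, 0.0262]))
scene 0.95 (array([0.5331, 0.1075]), np.float64(9.28), np.float64(0.139), np.float64(0.023), array([0.2425, 0.2484]))
scene 0.7 (array([ 0.4716, -0.0284]), np.float64(-4.35), np.float64(0.102), np.float64(0.03), array([0.0186, 0.0235]))
scene 0.56 (array([0.3333, 0.0739]), np.float64(82.9), np.float64(0.139), np.float64(0.05), array([0.0255, 0.0321]))
```

View pics/w3.png

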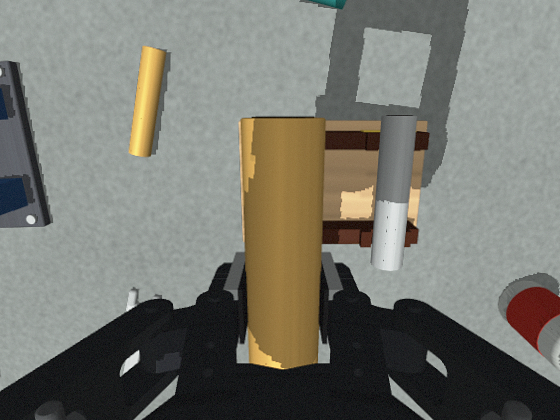

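The sleeve is held and level, at columns 245–325, and the steel sleeve is undisturbed at column ~395. Moving toward the fixture, stopping to the side so its V stays visible.

{"op": "servo_tool", "data": {"motion": [-1,0.03,-0.2,0,0,-1,0.07,-0.5,0,0,-1,0.12,-0.82,0,0,-1,0.12,-0.82,0,0]}}

```text
time: 6.92
tool_pos: [0.5304, 0.0114, 0.214]
tool_rot: [-0.0, -0.07, 0.998, -0.0]
contact_force: [0.0, 1.2, -3.1]
gripper_width: 0.336
grasp_force: 60.0
```

{"op": "servo_tool", "data": {"motion": [-1,0.05,-0.3,0,0,-1,0.1,-0.6,0,0,-1,0.12,-0.82,0,0,-1,0.12,-0.82,0,0,-1,0.12,-0.82,0,0]}}

```text
time: 7.55
tool_pos: [0.5303, -0.0852, 0.2142]
tool_rot: [-0.0, -0.072, 0.997, 0.0]
contact_force: [-0.3, -0.2, -2.9]
gripper_width: 0.33
grasp_force: 60.3
```

```bash
cat > fx.py <<'E'
from h import *
s=manip.state(); T=T_tool(s); print(T.round(4))
im,d,p,P=grab("wrist"); cv2.imwrite("pics/w4.png",im[:,:,::-1])
X,u,v=cloud(d,p,P); col=im[v,u].astype(int)
m=(np.hypot(X[:,0]-.539,X[:,1]+.197)<.15)&(X[:,2]<.07)&(X[:,2]>-.02)
z0=np.median(X[(abs(X[:,2])<.006)][:,2]); print("table",z0)
for l in ["vee_left","vee_right","fixture"]:
    for r in models.regions_of("wrist",l):
        Y=cloud(d,p,P,r["mask"])[0]; print(l,round(r["p"],2),np.round(r["pixel"]),len(Y),axis(Y))
np.savez("w4.npz",X=X[m],col=col[m],u=u[m],v=v[m],z0=z0)
q=m&(X[:,2]>.007+z0); 
import cv2
print("fixture rect",cv2.minAreaRect(X[q][:,:2].astype(np.float32)*1000))
q=m&(X[:,2]>.05+z0);print("tops rect",q.sum(),cv2.minAreaRect(X[q][:,:2].astype(np.float32)*1000))
E
python3 fx.py
```

```text
[[-9.897e-01 -1.432e-01 -5.000e-04  5.303e-01]
 [-1.432e-01  9.897e-01  9.000e-04 -8.520e-02]
 [ 4.000e-04  1.000e-03 -1.000e+00  2.142e-01]
 [ 0.000e+00  0.000e+00  0.000e+00  1.000e+00]]
table -0.001192488092180366
vee_left 0.69 [173. 150.] 1021 (array([ 0.5377, -0.1872]), np.float64(10.45), np.float64(0.119), np.float64(0.021), array([0.0476, 0.0528]))
vee_right 0.86 [ 85. 324.] 355 (array([ 0.7092, -0.2721]), np.float64(-25.91), np.float64(0.026), np.float64(0.019), array([0.0468, 0.0529]))
vee_right 0.64 [153. 150.] 1583 (array([ 0.5413, -0.2078]), np.float64(9.95), np.float64(0.119), np.float64(0.018), array([0.0456, 0.0528]))
fixture 0.85 [175. 165.] 14656 (array([ 0.5385, -0.1966]), np.float64(10.99), np.float64(0.167), np.float64(0.09), array([0.0115, 0.0526]))
fixture 0.55 [ 97. 302.] 3498 (array([ 0.6417, -0.2224]), np.float64(-28.14), np.float64(0.289), np.float64(0.108), array([0.0119, 0.0528]))
fixture rect ((567.516845703125, -198.3212890625), (119.3157958984375, 238.660400390625), 89.14315795898438)
tops rect 2724 ((539.3919677734375, -197.1553955078125), (119.80116271972656, 65.04007720947266), 10.030323028564453)
```

View pics/w4.png

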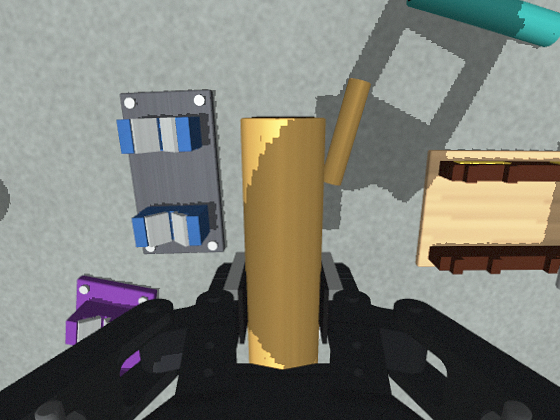

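The fixture is fully visible: blocks at (160,135) and (170,228), and the purple look-alike at lower left. Next, fit the V planes directly.

```bash
cat > vf.py <<'E'
from h import *
from scipy.optimize import least_squares
def vfit(X,tops):
    c0=np.array([.539,-.197])
    def f(q):
        th=q[1]; n=np.array([-np.sin(th),np.cos(th)]); s=(X[:,:2]-c0)@n-q[0]
        return (X[:,2]-q[2]-abs(s))/np.sqrt(2)
    r=least_squares(f,[0,np.radians(10),.0368],loss='soft_l1',f_scale=.0007); q=r.x
    th=q[1]; a=np.array([np.cos(th),np.sin(th)]); n=np.array([-a[1],a[0]])
    t=(tops[:,:2]-c0)@a; e=np.percentile(t,[.3,99.7])
    return c0+n*q[0]+a*e.mean(), np.degrees(th), q[2]+.015*2**.5, np.ptp(e), np.median(abs(r.fun))
if __name__=="__main__":
    D=np.load("w4.npz"); X=D["X"]; c=D["col"]
    n=np.array([-np.sin(.178),np.cos(.178)]);a=np.array([n[1],-n[0]])
    s=(X[:,:2]-[.539,-.197])@n; t=abs((X[:,:2]-[.539,-.197])@a)
    k=(X[:,2]>.04)&(X[:,2]<.051)&(abs(s)<.016)&(t<.07)
    tp=(X[:,2]>.046)&(abs(s)<.04)&(t<.08)
    print(k.sum(),vfit(X[k],X[tp]))
    for sg in (1,-1):
        kk=k&(s*sg>.002); Y=X[kk]; A=np.c_[Y[:,:2]-[.539,-.197],np.ones(len(Y))]; o=np.linalg.lstsq(A@np.c_[np.r_[a,0],np.r_[n,0],[0,0,1]],Y[:,2],rcond=None)[0]; print("plane",sg,kk.sum(),o)
    im,d,p,P=grab("wrist"); T=T_tool(manip.state())
    r=max(models.regions_of("wrist","brass_sleeve_center"),key=lambda r:r["mask"].sum())
    Y,_,_=cloud(d,p,P,r["mask"]); Y=(Y-T[:3,3])@T[:3,:3]; print("x",np.percentile(Y[:,0],[.5,50,99.5]))
    def g(q):
        s=Y[:,1]-q[0]-q[1]*Y[:,0]; h=Y[:,2]-q[2]-q[3]*Y[:,0]; return np.hypot(s,h)-.015
    print("sleeve in tool y0,slope,z0,slope",least_squares(g,[0,0,-.02,0],loss='soft_l1',f_scale=.001).x.round(4))
E
python3 vf.py
```

```text
1522 (array([ 0.539454  , -0.19745465]), np.float64(10.145802312862315), np.float64(0.05674453652457374), np.float64(0.11944552719469839), np.float64(0.00035611684110756605))
plane 1 511 [-0.00234506  0.92743387  0.03663667]
plane -1 1011 [-0.0029249  -0.92299596  0.03573564]
x [-0.02698638  0.02972874  0.06852367]
sleeve in tool y0,slope,z0,slope [ 0.0002 -0.0025 -0.0181 -0.0008]
```

{"op": "servo_tool", "data": {"motion": [-1,0.02,-0.3,0,-0.02,-1,0.04,-0.6,0,-0.04,-1,0.07,-0.94,0,-0.04,-1,0.07,-0.94,0,-0.04,-1,0.07,-0.94,0,-0.04]}}

```text
time: 8.48
tool_pos: [0.5381, -0.1984, 0.2144]
tool_rot: [-0.0, -0.087, 0.996, 0.0]
contact_force: [-1.1, 0.5, -3.6]
gripper_width: 0.331
grasp_force: 60.6
```

{"op": "servo_tool", "data": {"motion": [-1,0,0,0.2,0,-1,0,0,0.5,0,-1,0,0,0.8,0,-1,0,0,0.95,0,-1,0,0,0.95,0]}}

```text
time: 9.1
tool_pos: [0.5373, -0.1977, 0.0992]
tool_rot: [-0.001, -0.088, 0.996, 0.001]
contact_force: [0.5, -0.1, -2.4]
gripper_width: 0.334
grasp_force: 60.6
```

```bash
cat > al.py <<'E'
from h import *
T=T_tool(manip.state()); g=np.degrees(np.arctan2(T[1,0],T[0,0]))%360
c=T[:3,3]+T[:3,0]*-.0015+T[:3,1]*.0002; th=np.radians(10.15); e=c[:2]-[.5395,-.1975]
print(T[:3].round(4),"sleeve along/side err mm",e@[np.cos(th),np.sin(th)]*1e3,e@[-np.sin(th),np.cos(th)]*1e3,"ang err deg",g+.14-190.15)
E
python3 al.py
python3 - <<'E'
from h import *
im,d,p,P=grab("wrist"); cv2.imwrite("pics/w5.png",im[:,:,::-1])
E
```

```text
[[-0.9846 -0.1746 -0.0027  0.5373]
 [-0.1746  0.9846  0.0015 -0.1977]
 [ 0.0024  0.002  -1.      0.0992]] sleeve along/side err mm -0.6741800603664594 0.35077065622376397 ang err deg 0.048120000225623016
```

View pics/w5.png

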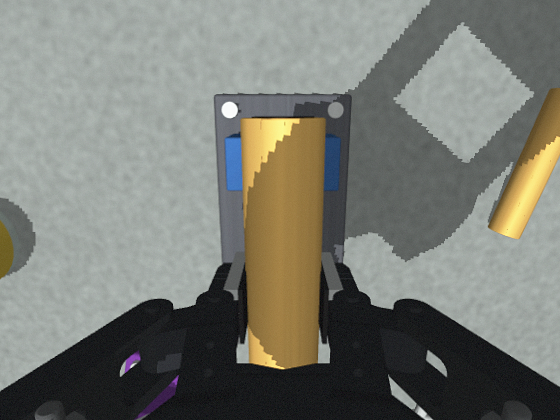

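Aligned: the block spans columns 226–340 (mid 283) and the sleeve 243–325 (mid 284). Lowering, gently for the last part.

{"op": "servo_tool", "data": {"motion": [-1,0,0,0.15,0,-1,0,0,0.28,0,-1,0,0,0.38,0,-1,0,0,0.43,0,-1,0,0,0.45,0]}}

```text
time: 9.78
tool_pos: [0.538, -0.1989, 0.0459]
tool_rot: [-0.0, -0.087, 0.996, 0.0]
contact_force: [0.0, -0.4, -3.6]
gripper_width: 0.334
grasp_force: 60.7
```

{"op": "servo_tool", "data": {"motion": [-1,0,0,0.005,0,-1,0,0,0.01,0,-1,0,0,0.015,0,-1,0,0,0.02,0]}}

```text
time: 10.28
tool_pos: [0.5382, -0.199, 0.0443]
tool_rot: [0.0, -0.087, 0.996, -0.0]
contact_force: [-0.4, 0.0, -3.1]
gripper_width: 0.333
grasp_force: 60.7
```

{"op": "servo_tool", "data": {"motion": [-1,0,0,0.005,0,-1,0,0,0.01,0,-1,0,0,0.012,0,-1,0,0,0.012,0]}}

```text
time: 10.78
tool_pos: [0.5381, -0.1989, 0.0426]
tool_rot: [-0.0, -0.087, 0.996, 0.0]
contact_force: [-0.6, 0.4, -2.8]
gripper_width: 0.332
grasp_force: 60.7
```

{"op": "servo_tool", "data": {"motion": [-1,0,0.005,0,0,-1,0,0.009,0.005,0,-1,0,0.009,0.01,0,-1,0,0.009,0.015,0]}}

```text
time: 11.28
tool_pos: [0.5379, -0.1978, 0.0408]
tool_rot: [-0.0, -0.087, 0.996, 0.0]
contact_force: [-0.4, 0.4, -2.7]
gripper_width: 0.327
grasp_force: 60.7
```

{"op": "servo_tool", "data": {"motion": [-1,0,0,0.004,0,-1,0,0,0.008,0,-1,0,0,0.01,0]}}

```text
time: 11.65
tool_pos: [0.5379, -0.1979, 0.0396]
tool_rot: [-0.0, -0.087, 0.996, 0.0]
contact_force: [-0.6, 0.9, -3.4]
gripper_width: 0.33
grasp_force: 60.7
```

{"op": "servo_tool", "data": {"motion": [-1,0,0,0.004,0,-1,0,0,0.008,0,-1,0,0,0.008,0]}}

```text
time: 12.02
tool_pos: [0.5379, -0.1978, 0.0386]
tool_rot: [-0.0, -0.087, 0.996, 0.0]
contact_force: [0.1, -0.1, -3.8]
gripper_width: 0.331
grasp_force: 60.7
```

{"op": "servo_tool", "data": {"motion": [-1,0,0,0.004,0,-1,0,0,0.006,0,-1,0,0,0.006,0]}}

```text
time: 12.4
tool_pos: [0.538, -0.1979, 0.0383]
tool_rot: [-0.0, -0.087, 0.996, -0.0]
contact_force: [-1.2, 1.1, -0.5]
gripper_width: 0.331
grasp_force: 60.9
```

{"op": "servo_tool", "data": {"motion": [-1,0,0,0.004,0,-1,0,0,0.004,0,-1,0,0,0.004,0]}}

```text
time: 12.78
tool_pos: [0.538, -0.1979, 0.0383]
tool_rot: [-0.0, -0.087, 0.996, 0.0]
contact_force: [-4.4, 2.9, 5.6]
gripper_width: 0.335
grasp_force: 61.5
```

{"op": "servo_tool", "data": {"motion": [-1,0.003,0.003,0.002,0,-1,0.003,0.003,0.003,0,-1,0.003,0.003,0.003,0]}}

```text
time: 13.15
tool_pos: [0.538, -0.1979, 0.0383]
tool_rot: [0.0, -0.087, 0.996, -0.0]
contact_force: [-3.4, 1.2, 6.1]
gripper_width: 0.335
grasp_force: 61.5
```

{"op": "servo_tool", "data": {"motion": [-1,0,0,0.002,0,-1,0,0,0.002,0,-1,0,0,0.002,0]}}

```text
time: 13.52
tool_pos: [0.5381, -0.1979, 0.0382]
tool_rot: [0.0, -0.087, 0.996, -0.0]
contact_force: [-4.6, 2.8, 7.1]
gripper_width: 0.33
grasp_force: 61.7
```

{"op": "servo_tool", "data": {"motion": [-1,0.003,0.003,0.002,0,-1,0.003,0.003,0.004,0,-1,0.003,0.003,0.004,0,-1,0.003,0.003,0.004,0]}}

```text
time: 14.02
tool_pos: [0.5381, -0.1979, 0.0382]
tool_rot: [0.001, -0.087, 0.996, -0.001]
contact_force: [-3.8, 2.2, 8.3]
gripper_width: 0.333
grasp_force: 61.8
```

{"op": "servo_tool", "data": {"motion": [-1,0,0,0.002,0,-1,0,0,0.002,0,-1,0,0,0.002,0]}}

```text
time: 14.4
tool_pos: [0.5381, -0.1979, 0.0382]
tool_rot: [0.001, -0.087, 0.996, -0.001]
contact_force: [-4.6, 2.0, 8.3]
gripper_width: 0.332
grasp_force: 62.0
```

```bash
python3 al.py
python3 - <<'E'
from h import *
for i in range(4):
    im,d,p,P=grab("wrist"); s=manip.state(); print(s["time"],s["contact_force"].round(1) if hasattr(s["contact_force"],'round') else s["contact_force"],np.round(s["ft_torque"],2),np.max(np.abs(s["joint_vel"])))
cv2.imwrite("pics/w6.png",im[:,:,::-1])
im,d,p,P=grab("scene"); cv2.imwrite("pics/s6.png",cv2.resize(im[190:390,120:400],None,fx=2.8,fy=2.8,interpolation=cv2.INTER_CUBIC)[:,:,::-1])
for r in models.regions_of("scene","brass_sleeve_center"):
    print(r["p"],r["pixel"],axis(cloud(d,p,P,r["mask"])[0]))
E
```

```text
[[-0.9848 -0.1737  0.0016  0.5381]
 [-0.1737  0.9848 -0.0011 -0.1979]
 [-0.0014 -0.0014 -1.      0.0382]] sleeve along/side err mm 0.01882287645364771 0.07812409498671256 ang err deg -0.009479158182330139
14.45 [-5.3  2.6  9.3] [ 0.23  0.75 -0.09] 0.0021495706004517477
14.5 [-4.2  1.9  9.7] [ 0.26  0.7  -0.03] 0.0023567489740013
14.55 [-4.5  2.1  9.4] [0.31 0.71 0.  ] 0.002093705717980304
14.6 [-4.3  2.   8.9] [ 0.24  0.77 -0.03] 0.002675264797437201
0.92 [240.5, 166.0] (array([0.3439, 0.0815]), np.float64(85.13), np.float64(0.125), np.float64(0.028), array([0.0257, 0.0318]))
0.81 [245.2, 217.7] (array([ 0.4711, -0.0295]), np.float64(-7.46), np.float64(0.103), np.float64(0.029), array([0.0188, 0.0238]))
0.55 [224.1, 269.3] (array([ 0.525 , -0.1936]), np.float64(11.48), np.float64(0.167), np.float64(0.047), array([0.0696, 0.0742]))
```

View pics/s6.png

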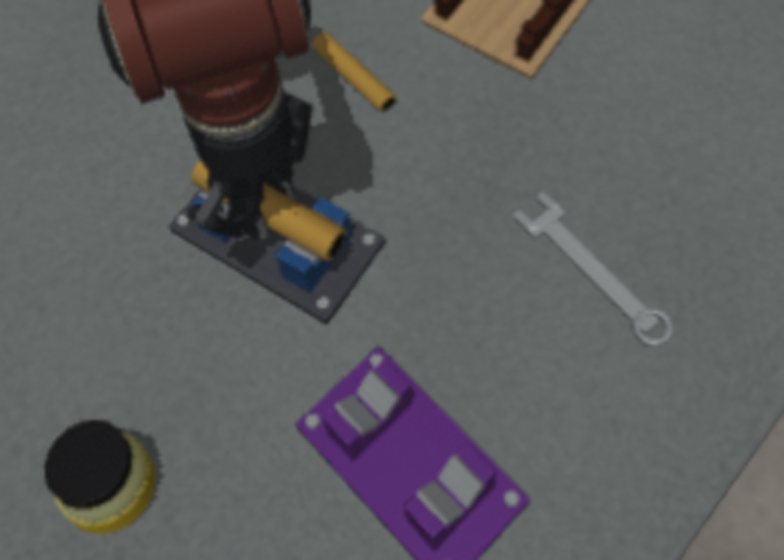

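The sleeve is seated in the blue V-blocks with both ends protruding, at about 12.5 N of push. A little more.

{"op": "servo_tool", "data": {"motion": [-1,0.004,0.002,0.003,0,-1,0.004,0.002,0.006,0,-1,0.004,0.002,0.006,0,-1,0.004,0.002,0.006,0]}}

```text
time: 15.2
tool_pos: [0.5381, -0.1979, 0.0382]
tool_rot: [0.001, -0.087, 0.996, -0.001]
contact_force: [-5.9, 2.6, 11.7]
gripper_width: 0.334
grasp_force: 62.2
```

{"op": "servo_tool", "data": {"motion": [-1,0,0,0,0,-1,0,0,0,0,-1,0,0,0,0,-1,0,0,0,0]}}

```text
time: 15.7
tool_pos: [0.5381, -0.1979, 0.0382]
tool_rot: [0.001, -0.087, 0.996, -0.001]
contact_force: [-5.6, 2.2, 11.7]
gripper_width: 0.331
grasp_force: 62.2
```

The push is steady at about 15 N (11.7 N reading plus 3.3 N sleeve weight) and nothing is moving. Handing in.

```bash
python3 -c "
from plant import job_done; print(job_done())"
```

```text
the job is handed in; nothing more can be done
None
```

The brass sleeve is seated in the blue V-blocks, centred and parallel to the V by my measurements, and the arm is still gripping it and pressing down with about 15 N; I handed the job in at about 16 s, but no verdict was returned.

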